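Raise the reading stand's tray by its squeeze release

TASK

Raise the tray of the desk reading stand to the fourth of its five notches, counted from the bottom: squeeze the release lever against the fixed grip plate under the tray, slide the tray up while holding it squeezed, then let go and make sure that the lever's tooth has snapped fully into that notch. Leave the tray latched there and do not shift or tip the small things around the stand.

Things in the scene. Friction and masses are not known exactly. Their poses are not given: they have to be found in the camera images.
- stand: Fixed stand: dark foot 150x120x12 mm (x -60 to 90, y +-60) and upright mast 14x26 mm, 312 tall, at x=60, y=0. Origin under the foot on the desk; x from the grips (its front) to the mast, yaw -1.75 to -1.15, so the front faces the robot's left. A grey tray slides up and down the mast. Balanced and stiff, it stays where left; about 4 N moves it with the lever squeezed, 6 N with the tooth rubbing.
- notch4 (a point): Nominal 4th notch on the strip at the mast's right (-y) edge, 157 mm above the desk. Five square notches 24 mm apart, 8.8 mm high, take the lever's 6 mm tooth, which is level with grip_mid. The strip was hung by hand: all its notches sit up to 4 mm above or below nominal, so the last millimetres must be felt. A seated tooth locks the tray up and down (play 1.4 mm).
- tray_front (a point): On the tray's upper face, mid-width, x=-30 mm in the stand's frame; good to press on from above. Nominally 196, 220, 244, 268, 292 mm above the desk in notches 1 to 5; starts at 196 to 236, in or between notches. Tray: x -51 to 48, 210 mm wide, 6 mm thick, front lip 8 mm above this face. Pressed down or up with the lever let go, it slides until the tooth snaps into the next notch and stops hard.
- grip_mid (a point): Between the two upright black grip plates under the tray, 111 mm below its upper face, x=-40 mm, y=0 in the stand's frame: TCP place for a full squeeze. Plates 30 mm long (x), 40 mm high, 6 mm thick, centred at this height. The tray overhangs (underside 105 mm above, front edge 11 mm in front of this point): come from the stand's front, tilted 35 to 45 degrees, fingers forward and down.
- fixed_plate (a point): Middle of the outer face of the left (+y) grip plate, which is fixed to the tray: 18 mm left of grip_mid.
- lever_plate (a point): Middle of the outer face of the right (-y) grip plate, the release lever: at rest splayed 0.2 rad, about 31 mm right of grip_mid (front corner 34); fully squeezed parallel to the fixed plate, 18 mm right of grip_mid. Takes about 7 N to squeeze.
- lever (a joint): Release lever, rad: 0 = at rest, tooth fully in a notch; 0.2 = fully squeezed (stop); tooth clear of the strip above 0.15; about 0.13 when let go with the tooth resting on the strip between notches. Spring-returned, on an upright pin 65 mm behind the plate's middle.
- ink_bottle: Bystander: dark round ink bottle, 47 mm wide, 56 mm high, behind the mast; origin under its centre.
- fluid_bottle: Bystander: small white bottle, 35 mm wide, 66 mm high, in front of the stand; origin under its centre.
- staple_box: Bystander: small box, 66 x 40 x 22 mm, behind the mast; origin under its centre.

How it is judged:
On the way:
1. the release lever is held squeezed while the tray is still below the fourth notch (value of joint lever above 0.17 rad and z of tray_front in the frame of stand below 0.256 m), for 0.2 s.
At the end, for the whole second after the job is handed in: The tray stands in the fourth notch (its upper face 268 mm above the desk, +-6.5 mm to cover the strip's height and the play), and the lever has sprung back (below 0.04 rad) with its tooth in the notch; the bystanders are at rest (z of tray_front in the frame of stand between 0.2615 and 0.2745 m and value of joint lever below 0.04 rad and linear speed of each of ink_bottle, fluid_bottle, staple_box below 0.02 m/s); the robot touches nothing.
It fails at once if the ink bottle is shifted by more than 20 mm or tipped (distance of ink_bottle from where it was at the start of the episode above 0.02 m or angle between ink_bottle's own z axis and vertical above 0.4 rad).
It fails at once if the fluid bottle is shifted by more than 20 mm or tipped (distance of fluid_bottle from where it was at the start of the episode above 0.02 m or angle between fluid_bottle's own z axis and vertical above 0.4 rad).
It fails at once if the staple box is shifted by more than 20 mm or tipped (distance of staple_box from where it was at the start of the episode above 0.02 m or angle between staple_box's own z axis and vertical above 0.4 rad).
It also fails if it takes over 50 s, if anything falls off the work surface, if the arm or the gripper's body presses on something with over 40 N, if the wrist force passes 120 N, or if a joint passes its speed limit or range.

ROBOT

A 7-joint arm with a two-finger parallel gripper is mounted at the origin on the work surface; the furniture and walls round the work are solid. World frame = base frame: x ahead of the robot, y to its left, z up, the work surface at z = 0. Lengths are in m, angles in rad, forces in N, time in s.
With the tool pointing down it reaches from about 0.4 to 0.85 m from the base axis. Payload 4.5 kg.
Tool frame: the origin (TCP) lies between the finger pads, 19 mm behind the fingertips; this is the grasp point; z points along the fingers, y is the line along which they close (so a half turn about z gives the same grasp; the last joint's range is limited). The gripper opens to 88 mm and grips with 3 to 60 N. Pads are 18 mm wide; open, the fingers measure 123 mm over their backs; the gripper's body (75 mm by 187 mm) begins 45 mm behind the grasp point.
Start: joints at [-1.312, 0.689, -0.195, 1.565, 0.157, 0.902, -0.215], TCP at [0.139, 0.609, 0.257] pointing down, gripper open.
Joint ranges: [-3.01, 3.01], [-0.46, 2.08], [-1.47, 1.51], [0.13, 2.56], [-1, 4.14], [0.04, 2.09], [-2.66, 2.66]. Speed limits (rad/s): [2.57, 2.57, 3.14, 3.14, 3.14, 3.14, 3.14].

INTERFACE

Orientations are given as a unit quaternion [w, x, y, z].
In Python, from workcell import r gives the robot as it stands.
- The arm moves only by the tool carry_out, never from a script. Its argument "steps" is a list of rows, each an object with "angular": the turn, a rotation vector about the tool's x, y, z in normalised numbers (1 is pi rad), a list of three; "xyz": the shift along the tool's x, y, z in a scale on which 1.0 is 0.4 m, a list of three; "grip": the opening, from 0 (shut) to 1 (fully open). A call has 1 to 5 rows; each row is the pose to reach, as a shift and turn from the pose commanded when the call began, along the tool's axes at that moment; what a row does not reach only later rows make up. A row lasts 1/12 s, in which the tool goes at most 41.7 mm and 7.16 degrees, less where a joint would pass 70% of its speed; a pose out of reach is approached as far as the arm can. No shift or turn number may pass 1 either way. A call with a gripper value outside its range is refused whole. The fingers move at their own pace and stop on an object; "newtons" is the grip in N (left out, the last holds). Time passes only in rows, so rows that repeat a pose let the fingers close. It gives the time, the measured TCP pose, the force, the opening and the grip force at its end, in the units of the state.
- r.observe(): the state, without advancing time (a new reading comes with each control period).
- r.capture(name): name is "side" or "top"; returns the picture (420x560x3 uint8, red, green, blue); there is no depth.
- r.camera_model(name): a dict with "fx", "fy", "cx", "cy" (pixels), "rvec" (rotation vector, rad) and "tvec" (3), from world to camera coordinates, as OpenCV has them. Camera axes: x right, y down, z forward; pixel columns grow to the right and rows downward; lengths in m; the calibration is good to about 2 mm. A picture is of the moment at which its call begins. camera_model takes no time and is no camera call.
- r.finish_job(): hands the job in; it is judged then, once.
Trained networks look in the newest picture that a camera, given by its name, has taken for a name from the list of things; names that differ only in an ending like _2 or _b are one class to them, and where a whole thing is asked for, a point or a joint stands for the part that bears it (a point fixed in the world has none). Each returns a list of dicts, best first, with "p" (0 to 1); they miss things now and then, are a little off and sometimes report something else, mostly with a low value. They report only what shows in the picture. A call takes as long as a camera call.
- r.search_frame(target, camera): "extent" ([left, top, width, height] in pixels, round what is visible of it).
The state is a dict: "time": time; "joints": joint angles; "joint_vel": joint speeds; "effort": joint torques, N m; "tcp_pos": TCP position; "tool_rot": TCP orientation; "wrist_force": force on the tool from outside, world axes, zero at the start; "torque": the same for the moment, N m; "width": opening from 0.0 (shut) to 1.0 (fully open); "finger_force": force on a finger pad.
Only numpy, scipy, OpenCV 4.12 (cv2) and the standard library are available. Lean on these libraries where they do the work, as an engineer would, in place of code of your own. Each camera call takes 0.05 s, during which the arm holds its last target. There are 200 camera calls.

## Working session

There is one attempt and no reset: what is moved stays moved. The work goes in short steps, Python scripts to look and compute and a tool call to move; the robot and the scene stay as the last step left them, time stands still between calls to the robot, and variables do not carry over. Pictures are saved under pics/ and viewed, at most 10 in all, crops included, and the job is handed in when it is done.

Besides the shell and the picture viewer there is one more tool, called after "Request:" as name([rows], argument=value, ...), one row to a line, values as JSON. carry_out: Moves the arm, as the interface text tells. Its arguments: {"type":"object","properties":{"steps":{"type":"array","items":{"type":"object","properties":{"angular":{"type":"array","items":{"type":"number"}},"xyz":{"type":"array","items":{"type":"number"}},"grip":{"type":"number"}}}},"newtons":{"type":"number"}},"required":["steps"]}

```bash
mkdir -p pics; python3 - <<'E'
from workcell import r
import cv2,numpy as np
o=r.observe();print({k:np.round(v,3).tolist() for k,v in o.items()})
ims=[]
for c in ["side","top"]:
    im=r.capture(c);cv2.imwrite(f"pics/{c}0.png",im[:,:,::-1]);
    print(c,r.camera_model(c))
    for t in ["stand","tray_front","fixed_plate","lever_plate","ink_bottle","fluid_bottle","staple_box"]:
        print(t,[(np.round(d["extent"]).tolist(),round(d["p"],2)) for d in r.search_frame(t,c)[:2]])
E
```

```text
{'time': 0.0, 'joints': [-1.312, 0.69, -0.195, 1.566, 0.157, 0.902, -0.215], 'joint_vel': [-0.001, 0.001, -0.001, 0.001, 0.001, 0.001, 0.001], 'effort': [0.0, -52.756, -1.267, -15.342, -0.053, 0.007, 0.0], 'tcp_pos': [0.139, 0.609, 0.257], 'tool_rot': [-0.0, 0.112, 0.994, -0.001], 'wrist_force': [-0.22, -0.109, -1.076], 'torque': [-0.01, 0.026, 0.012], 'finger_force': 0.0, 'width': 1.001}
side {'fx': 402.9834261390728, 'fy': 402.9834261390728, 'cx': 283.93018125535986, 'cy': 207.31727510472828, 'rvec': array([ 0.30786438, -2.83045206,  1.12377826]), 'tvec': array([0.57138492, 0.08067741, 1.0339249 ])}
stand [([236.0, 161.0, 111.0, 145.0], 0.9)]
tray_front []
fixed_plate [([237.0, 203.0, 112.0, 83.0], 0.56)]
lever_plate [([297.0, 254.0, 13.0, 31.0], 0.53)]
ink_bottle [([239.0, 202.0, 109.0, 85.0], 0.69)]
fluid_bottle [([275.0, 324.0, 17.0, 24.0], 0.72)]
staple_box [([242.0, 200.0, 108.0, 86.0], 0.44)]
top {'fx': 402.38383657650235, 'fy': 402.38383657650235, 'cx': 284.58060379213674, 'cy': 206.66473941692, 'rvec': array([ 2.18695954, -2.1889666 ,  0.09449864]), 'tvec': array([0.1539831 , 0.58969734, 0.95967036])}
stand [([197.0, 180.0, 92.0, 117.0], 0.56)]
tray_front [([196.0, 181.0, 85.0, 118.0], 0.81)]
fixed_plate [([195.0, 180.0, 82.0, 115.0], 0.63)]
lever_plate []
ink_bottle [([293.0, 204.0, 24.0, 19.0], 0.77), ([197.0, 179.0, 84.0, 119.0], 0.38)]
fluid_bottle [([175.0, 238.0, 13.0, 14.0], 0.67)]
staple_box [([195.0, 182.0, 94.0, 114.0], 0.68), ([274.0, 171.0, 30.0, 29.0], 0.63)]
```

View pics/side0.png

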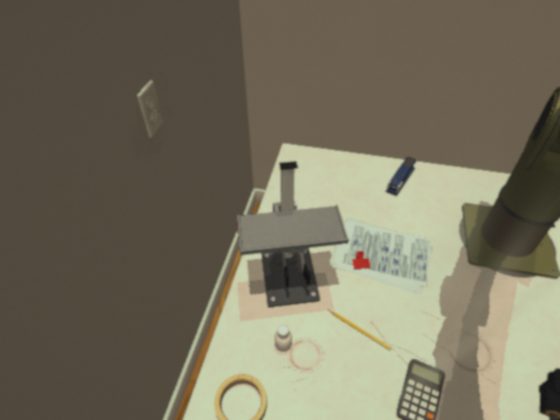

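View pics/top0.png

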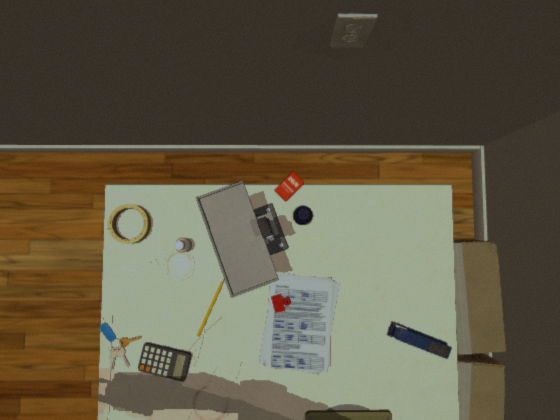

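Side view: the tray is at about (237-347, 206-250), mast top at (288,165), foot front edge at (268-318, 300), fluid bottle at (283,337). Top view: tray is at (198-277, 183-296), with its front to the left. The fluid bottle is at (182,245), ink bottle at (303,215), staple box at (289,186).

```bash
python3 - <<'E'
import cv2
s=cv2.imread("pics/side0.png")[155:315,225:365];t=cv2.imread("pics/top0.png")[170:310,165:320]
cv2.imwrite("pics/sc.png",cv2.convertScaleAbs(cv2.resize(s,None,fx=3.75,fy=3.75,interpolation=2),alpha=1.8));cv2.imwrite("pics/tc.png",cv2.convertScaleAbs(cv2.resize(t,None,fx=4,fy=4,interpolation=2),alpha=1.6))
E
```

```text
(no output)
```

View pics/sc.png

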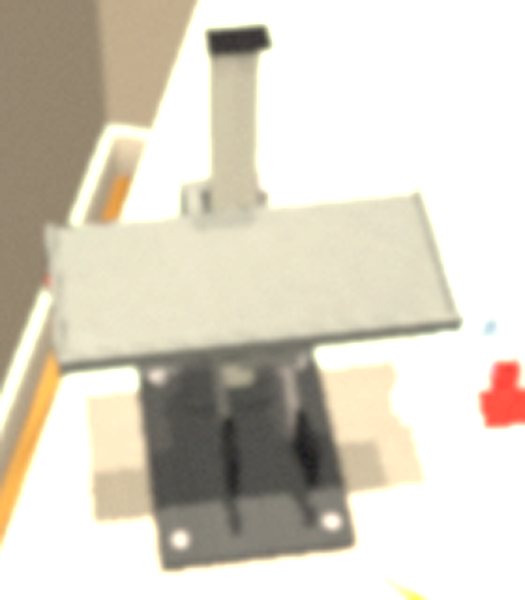

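View pics/tc.png

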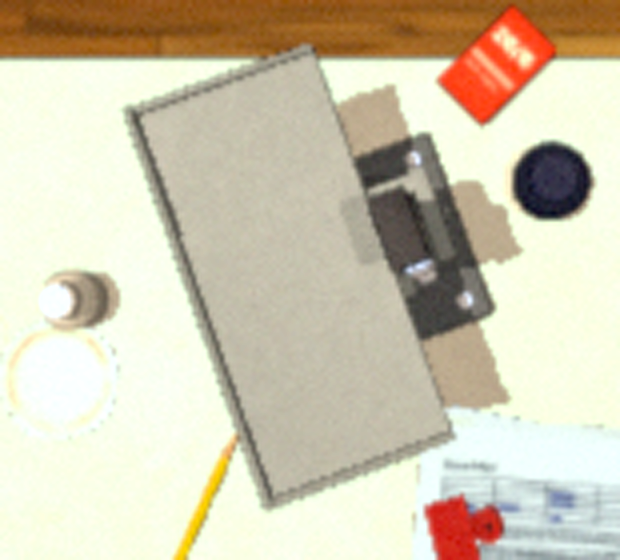

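The crops show the tray corners, foot corners and mast cap clearly. The lever (splayed) is the right-hand plate in the side view, at about crop (305,450), and the fixed plate is at (230,455). I'll fit the stand pose and tray height to these points.

```bash
cat > h.py <<'E'
import numpy as np,cv2
from workcell import r
from scipy.optimize import least_squares
from scipy.spatial.transform import Rotation as R
M={c:r.camera_model(c) for c in("side","top")}
def proj(c,P):
    m=M[c];K=np.array([[m["fx"],0,m["cx"]],[0,m["fy"],m["cy"]],[0,0,1]])
    return cv2.projectPoints(np.float64(P).reshape(-1,3),m["rvec"],m["tvec"],K,None)[0][:,0]
def W(p,P):
    c,s=np.cos(p[2]),np.sin(p[2]);P=np.float64(P).reshape(-1,3)
    return np.c_[p[0]+c*P[:,0]-s*P[:,1],p[1]+s*P[:,0]+c*P[:,1],P[:,2]]
def ground(c,uv,z):
    return least_squares(lambda q:(proj(c,[q[0],q[1],z])-uv).ravel(),[.5,.3]).x
E
python3 - <<'E'
from h import *
# (cam, px, stand pt, isTray)
S=lambda u,v:((u+.5)/3.75-.5+225,(v+.5)/3.75-.5+155)
T=lambda u,v:((u+.5)/4-.5+165,(v+.5)/4-.5+170)
D=[("side",S(166,569),(-.06,.06,0),0),("side",S(353,545),(-.06,-.06,0),0),("side",S(238,36),(.06,0,.312),0),
("side",S(62,360),(-.051,.105,.008),1),("side",S(460,320),(-.051,-.105,.008),1),("side",S(48,227),(.048,.105,0.004),1),("side",S(418,195),(.048,-.105,0.004),1),
("top",T(127,107),(-.051,.105,.008),1),("top",T(312,48),(.048,.105,0.004),1),("top",T(453,436),(.048,-.105,0.004),1),("top",T(268,506),(-.051,-.105,.008),1),
("top",T(430,134),(.09,.06,.012),0),("top",T(494,312),(.09,-.06,.012),0)]
def f(p): return np.concatenate([(proj(c,W(p,np.array(P)+[0,0,p[3]*t]))-uv).ravel() for c,uv,P,t in D])
s=least_squares(f,[.6,.3,-1.4,.2],loss="soft_l1");p=s.x;print(p.round(4));print(f(p).reshape(-1,2).round(1))
print("grip",W(p,[-.04,0,p[3]-.111]).round(4))
np.save("p.npy",p)
for n,c,b,z in [("ink","top",(293,204,24,19),.056),("fluid","top",(182-2,245),.066),("staple","top",(289,186),.022)]:
    uv=(b[0]+b[2]/2,b[1]+b[3]/2) if len(b)==4 else b
    w=ground(c,uv,z);d=w-p[:2];c_,s_=np.cos(p[2]),np.sin(p[2]);print(n,w.round(3),"stand",(c_*d[0]+s_*d[1]).round(3),(-s_*d[0]+c_*d[1]).round(3))
E
```

```text
[ 0.5156  0.2471 -1.2222  0.1932]
[[-1.5  1.8]
 [ 1.5  1.9]
 [-0.7 -0.2]
 [-1.5  1.9]
 [ 1.9  1. ]
 [-0.3 -0. ]
 [ 1.5 -1.3]
 [-0.   0. ]
 [ 0.8 -1.8]
 [ 1.3  0.4]
 [-0.   0.7]
 [ 0.4 -1.4]
 [ 1.1  0.1]]
grip [[0.5019 0.2847 0.0822]]
ink [0.571 0.106] stand 0.152 0.004
fluid [0.498 0.395] stand -0.145 0.034
staple [0.641 0.143] stand 0.141 0.082
```

```bash
cat >> h.py <<'E'
def rel(pt,tilt,p=None,yawadd=0.):
    """target TCP in stand frame, tilt deg from vertical -> shift/turn in present tool axes"""
    p=np.load("p.npy") if p is None else p
    o=r.observe();q=o["tool_rot"];R0=R.from_quat([q[1],q[2],q[3],q[0]])
    t=np.radians(tilt);ca,sa=np.cos(p[2]),np.sin(p[2])
    xs=np.array([ca,sa,0]);ys=np.array([-sa,ca,0])
    z=xs*np.sin(t)-np.array([0,0,1])*np.cos(t)
    best=None
    for sg in(1,-1):
        y=ys*sg;Rt=R.from_matrix(np.c_[np.cross(y,z),y,z]);rv=(R0.inv()*Rt).as_rotvec()
        if best is None or np.linalg.norm(rv)<np.linalg.norm(best): best=rv
    w=W(p,pt)[0];d=R0.inv().apply(w-o["tcp_pos"])
    print("t",round(o["time"],2),"xyz",d.round(4).tolist(),"rot",best.round(3).tolist(),"deg",np.degrees(np.linalg.norm(best)).round(1),"target",w.round(3).tolist())
    print("joints",np.round(o["joints"],2).tolist())
    c=p[:2];e=np.array(o["tcp_pos"])[:2]-c
    print("tcp in stand",(e@xs[:2]).round(4),(e@ys[:2]).round(4),np.round(o["tcp_pos"][2],4),"F stand",np.round([np.dot(o["wrist_force"],xs),np.dot(o["wrist_force"],ys),o["wrist_force"][2]],1).tolist(),"w",round(o["width"],3),"ff",round(o["finger_force"],1))
E
python3 - <<'E'
from h import *
p=np.load("p.npy")
S=lambda uv:(uv-[225,155]+.5)*3.75-.5
for h in(.193,.196,.2):
    print(h,"fixed plate front edge top/bot",S(proj("side",W(p,[[-.055,.015,h-.091],[-.055,.015,h-.131]]))).round().tolist(),"lever front outer",S(proj("side",W(p,[[-.055,-.031,h-.091],[-.055,-.031,h-.131]]))).round().tolist(), "lip",S(proj("side",W(p,[[-.051,.105,h+.008],[-.051,-.105,h+.008]]))).round().tolist())
rel([-.136,-.004,.2],40)
E
```

```text
0.193 fixed plate front edge top/bot [[235.0, 464.0], [235.0, 504.0]] lever front outer [[317.0, 455.0], [314.0, 494.0]] lip [[56.0, 367.0], [467.0, 324.0]]
0.196 fixed plate front edge top/bot [[235.0, 461.0], [235.0, 501.0]] lever front outer [[318.0, 452.0], [314.0, 492.0]] lip [[56.0, 364.0], [468.0, 320.0]]
0.2 fixed plate front edge top/bot [[235.0, 457.0], [235.0, 497.0]] lever front outer [[318.0, 448.0], [315.0, 488.0]] lip [[55.0, 359.0], [469.0, 315.0]]
t 0.8 xyz [-0.3704, -0.1572, 0.0574] rot [0.348, -0.638, 0.955] deg 68.8 target [0.465, 0.374, 0.2]
joints [-1.31, 0.69, -0.19, 1.57, 0.16, 0.9, -0.22]
tcp in stand -0.469 -0.2299 0.2574 F stand [0.6, 0.0, 0.3] w 1.002 ff 0.0
```

Careful with the scale: shifts go in shares of 0.4 m and turns go in shares of pi rad. That gives: -0.185 m / 0.4 = -0.4625, -0.15 m / 0.4 = -0.375, -0.19 rad / 3.1416 = -0.0605.

Request:
carry_out([
  {"xyz": [-0.1, -0.0425, 0], "angular": [0.0111, -0.0204, 0.0302], "grip": 1},
  {"xyz": [-0.2, -0.085, 0], "angular": [0.0223, -0.0407, 0.0605], "grip": 1},
  {"xyz": [-0.3, -0.125, 0], "angular": [0.0334, -0.0605, 0.0907], "grip": 1},
  {"xyz": [-0.375, -0.1625, 0], "angular": [0.0446, -0.0812, 0.121], "grip": 1},
  {"xyz": [-0.4625, -0.2, 0], "angular": [0.0557, -0.1019, 0.1512], "grip": 1},
])

```text
time: 1.22
tcp_pos: [0.3029, 0.4889, 0.2582]
tool_rot: [0.148, 0.342, 0.922, -0.104]
wrist_force: [0.7, -1.5, 0.5]
width: 1.003
finger_force: 0.0
```

```bash
python3 -c "
from h import *
rel([-.136,-.004,.2],40)"
```

```text
t 1.22 xyz [-0.1665, 0.0267, 0.121] rot [0.173, -0.315, 0.475] deg 34.2 target [0.465, 0.374, 0.2]
joints [-1.31, 0.71, 0.11, 1.59, 0.26, 1.07, -0.51]
tcp in stand -0.2999 -0.1173 0.2582 F stand [1.7, 0.1, 0.5] w 1.003 ff 0.0
```

In the tool's units: -0.166 m / 0.4 = -0.415, 0.121 m / 0.4 = 0.3025, 0.475 rad / 3.1416 = 0.1512.

Request:
carry_out([
  {"xyz": [-0.0825, 0.0125, 0.06], "angular": [0.0111, -0.0201, 0.0302]},
  {"xyz": [-0.165, 0.025, 0.12], "angular": [0.0223, -0.0401, 0.0605]},
  {"xyz": [-0.25, 0.04, 0.18], "angular": [0.0331, -0.0605, 0.0907]},
  {"xyz": [-0.3325, 0.0525, 0.2425], "angular": [0.0446, -0.0802, 0.121]},
  {"xyz": [-0.415, 0.0675, 0.3025], "angular": [0.0551, -0.1003, 0.1512]},
])

```text
validation failed for argument at $.st...
```

```bash
python3 -c "
from h import *
rel([-.136,-.004,.2],40)
im=r.capture('side');cv2.imwrite('pics/s1.png',im[120:400,180:420,::-1])
im2=r.capture('top')
a=cv2.resize(im[140:360,190:400,::-1],None,fx=2.5,fy=2.5,interpolation=2)
cv2.imwrite('pics/s1.png',cv2.convertScaleAbs(a,alpha=1.6))"
```

```text
t 1.22 xyz [-0.1665, 0.0267, 0.121] rot [0.173, -0.315, 0.475] deg 34.2 target [0.465, 0.374, 0.2]
joints [-1.31, 0.71, 0.11, 1.59, 0.26, 1.07, -0.51]
tcp in stand -0.2999 -0.1173 0.2582 F stand [1.7, 0.1, 0.5] w 1.003 ff 0.0
```

View pics/s1.png

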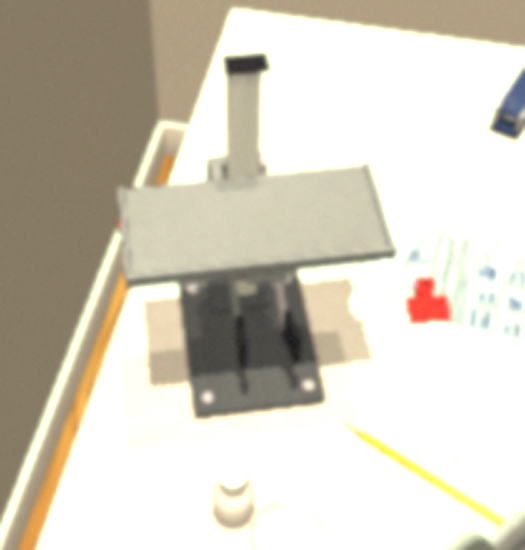

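The move was refused, probably because the rows lacked "grip". The picture shows the stand unchanged: plates at (240,345) and (290,340), bottle at (233,500). Resending with grip.

In the tool's units: -0.166 m / 0.4 = -0.415, 0.121 m / 0.4 = 0.3025, 0.475 rad / 3.1416 = 0.1512.

Request:
carry_out([
  {"xyz": [-0.0825, 0.0125, 0.06], "angular": [0.0111, -0.0201, 0.0302], "grip": 1},
  {"xyz": [-0.165, 0.025, 0.12], "angular": [0.0223, -0.0401, 0.0605], "grip": 1},
  {"xyz": [-0.25, 0.04, 0.18], "angular": [0.0331, -0.0605, 0.0907], "grip": 1},
  {"xyz": [-0.3325, 0.0525, 0.2425], "angular": [0.0446, -0.0802, 0.121], "grip": 1},
  {"xyz": [-0.415, 0.0675, 0.3025], "angular": [0.0551, -0.1003, 0.1512], "grip": 1},
])

```text
time: 1.73
tcp_pos: [0.4645, 0.3766, 0.1978]
tool_rot: [0.279, 0.538, 0.771, -0.196]
wrist_force: [-0.6, 1.0, -0.1]
width: 0.996
finger_force: 0.0
```

```bash
python3 -c "
from h import *
rel([-.136,-.004,.2],40)
rel([-.04,-.004,.086],40)
"
```

```text
t 1.73 xyz [-0.0038, -0.0003, 0.0003] rot [0.001, -0.002, 0.004] deg 0.3 target [0.465, 0.374, 0.2]
joints [-1.2, 0.96, 0.36, 1.47, 0.3, 1.16, -0.76]
tcp in stand -0.1391 -0.0037 0.1978 F stand [-1.1, -0.2, -0.1] w 0.996 ff 0.0
t 1.73 xyz [-0.0044, -0.0004, 0.1493] rot [0.001, -0.002, 0.004] deg 0.3 target [0.498, 0.283, 0.086]
joints [-1.2, 0.96, 0.36, 1.47, 0.3, 1.16, -0.76]
tcp in stand -0.1391 -0.0037 0.1978 F stand [-1.1, -0.2, -0.1] w 0.996 ff 0.0
```

In the tool's units: 0.149 m / 0.4 = 0.3725, -0.004 m / 0.4 = -0.01.

Request:
carry_out([
  {"xyz": [-0.01, 0, 0.075], "grip": 1, "angular": [0, 0, 0]},
  {"xyz": [-0.01, 0, 0.15], "grip": 1, "angular": [0, 0, 0]},
  {"xyz": [-0.01, 0, 0.225], "grip": 1, "angular": [0, 0, 0]},
  {"xyz": [-0.01, 0, 0.3], "grip": 1, "angular": [0, 0, 0]},
  {"xyz": [-0.01, 0, 0.3725], "grip": 1, "angular": [0, 0, 0]},
])

```text
time: 2.15
tcp_pos: [0.498, 0.2838, 0.085]
tool_rot: [0.278, 0.537, 0.772, -0.195]
wrist_force: [-0.0, 0.8, 0.0]
width: 1.003
finger_force: 0.0
```

```bash
python3 -c "
from h import *
rel([-.04,0,.086],40)
im=r.capture('side')
a=cv2.resize(im[190:310,225:365,::-1],None,fx=5,fy=5,interpolation=2)
cv2.imwrite('pics/s2.png',cv2.convertScaleAbs(a,alpha=2.2))"
```

```text
t 2.15 xyz [-0.001, 0.004, -0.0004] rot [0.002, -0.005, 0.007] deg 0.5 target [0.502, 0.285, 0.086]
joints [-1.1, 1.08, 0.37, 1.67, 0.37, 0.82, -0.81]
tcp in stand -0.0405 -0.004 0.085 F stand [-0.8, 0.3, 0.0] w 1.003 ff 0.0
```

View pics/s2.png

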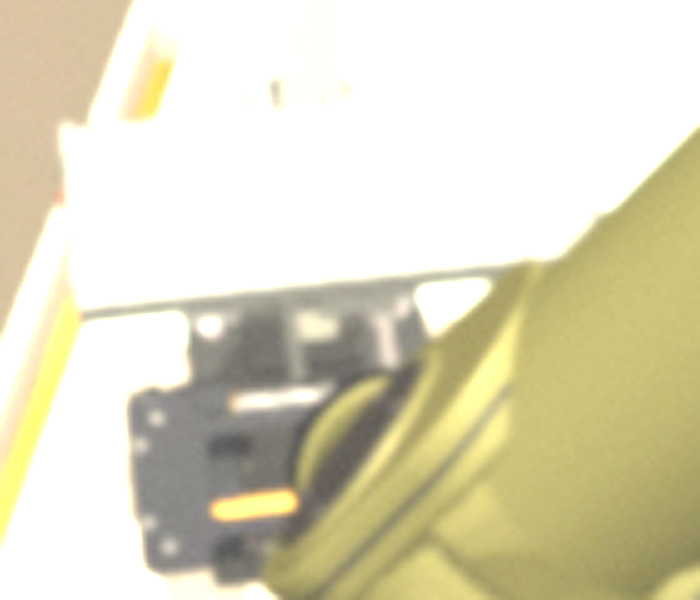

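The gripper sits in front of and under the tray's front edge at (130-330, 390-580), and the forces are zero. I'll centre it and close gently.

In the tool's units: 0.004 m / 0.4 = 0.01.

Request:
carry_out([
  {"xyz": [0, 0.01, 0], "angular": [0, 0, 0], "grip": 0.9},
  {"xyz": [0, 0.01, 0], "angular": [0, 0, 0], "grip": 0.75},
  {"xyz": [0, 0.01, 0], "angular": [0, 0, 0], "grip": 0.65},
  {"xyz": [0, 0.01, 0], "angular": [0, 0, 0], "grip": 0.55},
  {"xyz": [0, 0.01, 0], "angular": [0, 0, 0], "grip": 0.5},
], newtons=20)

```text
time: 2.62
tcp_pos: [0.5008, 0.2867, 0.0869]
tool_rot: [0.278, 0.537, 0.772, -0.195]
wrist_force: [-5.2, 0.3, 0.3]
width: 0.646
finger_force: 2.0
```

```bash
python3 -c "
from h import *
rel([-.04,0,.086],40)"
```

```text
t 2.62 xyz [-0.0011, 0.0004, 0.0021] rot [0.002, -0.005, 0.006] deg 0.5 target [0.502, 0.285, 0.086]
joints [-1.09, 1.08, 0.37, 1.66, 0.37, 0.83, -0.8]
tcp in stand -0.0422 -0.0004 0.0869 F stand [-2.0, -4.8, 0.3] w 0.646 ff 2.0
```

Request:
carry_out([
  {"xyz": [0, 0, 0], "angular": [0, 0, 0], "grip": 0.4},
  {"xyz": [0, 0, 0], "angular": [0, 0, 0], "grip": 0.35},
  {"xyz": [0, 0, 0], "angular": [0, 0, 0], "grip": 0.3},
  {"xyz": [0, 0, 0], "angular": [0, 0, 0], "grip": 0.3},
  {"xyz": [0, 0, 0], "angular": [0, 0, 0], "grip": 0.3},
], newtons=20)

```text
time: 3.03
tcp_pos: [0.501, 0.2859, 0.0867]
tool_rot: [0.278, 0.537, 0.772, -0.196]
wrist_force: [-5.0, 1.2, 2.0]
width: 0.4
finger_force: 20.0
```

```bash
python3 -c "
from h import *
rel([-.04,0,.086],40)"
```

```text
t 3.03 xyz [-0.0006, 0.0004, 0.0014] rot [0.001, -0.004, 0.006] deg 0.4 target [0.502, 0.285, 0.086]
joints [-1.09, 1.08, 0.37, 1.66, 0.37, 0.83, -0.8]
tcp in stand -0.0414 -0.0004 0.0867 F stand [-2.8, -4.3, 2.0] w 0.4 ff 20.0
```

In the tool's units: -0.0322 m / 0.4 = -0.0805, -0.027 m / 0.4 = -0.0675.

Request:
carry_out([
  {"xyz": [-0.0068, 0, -0.008], "angular": [0, 0, 0], "grip": 0.3},
  {"xyz": [-0.0203, 0, -0.024], "angular": [0, 0, 0], "grip": 0.3},
  {"xyz": [-0.036, 0, -0.043], "angular": [0, 0, 0], "grip": 0.3},
  {"xyz": [-0.0518, 0, -0.0618], "angular": [0, 0, 0], "grip": 0.3},
  {"xyz": [-0.0675, 0, -0.0805], "angular": [0, 0, 0], "grip": 0.3},
])

```text
time: 3.45
tcp_pos: [0.5011, 0.2858, 0.1292]
tool_rot: [0.278, 0.537, 0.772, -0.195]
wrist_force: [-5.6, 2.6, -4.7]
width: 0.401
finger_force: 20.0
```

```bash
python3 -c "
from h import *
rel([-.04,0,.170],40)"
```

```text
t 3.45 xyz [-0.0271, 0.0003, -0.0305] rot [0.001, -0.005, 0.006] deg 0.4 target [0.502, 0.285, 0.17]
joints [-1.1, 1.02, 0.38, 1.66, 0.37, 0.89, -0.77]
tcp in stand -0.0414 -0.0004 0.1292 F stand [-4.4, -4.4, -4.7] w 0.401 ff 20.0
```

In the tool's units: -0.0322 m / 0.4 = -0.0805, -0.029 m / 0.4 = -0.0725.

Request:
carry_out([
  {"xyz": [-0.0158, 0, -0.0188], "angular": [0, 0, 0], "grip": 0.3},
  {"xyz": [-0.0315, 0, -0.0375], "angular": [0, 0, 0], "grip": 0.3},
  {"xyz": [-0.0473, 0, -0.0563], "angular": [0, 0, 0], "grip": 0.3},
  {"xyz": [-0.0608, 0, -0.0725], "angular": [0, 0, 0], "grip": 0.3},
  {"xyz": [-0.0675, 0, -0.0805], "angular": [0, 0, 0], "grip": 0.3},
])

```text
time: 3.87
tcp_pos: [0.501, 0.2858, 0.1718]
tool_rot: [0.278, 0.538, 0.772, -0.195]
wrist_force: [-6.2, 1.9, -4.5]
width: 0.403
finger_force: 20.0
```

```bash
python3 -c "
from h import *
rel([-.04,0,.170],40)
ims=[]
for c,(x,y) in(('top',(165,160)),('side',(225,120))):
    im=r.capture(c);np.save(c+'2.npy',im)
    ims.append(cv2.resize(im[y:y+150,x:x+130,::-1],None,fx=3,fy=4,interpolation=2))
cv2.imwrite('pics/s3.png',cv2.convertScaleAbs(np.hstack(ims),alpha=1.3))"
```

```text
t 3.87 xyz [0.0001, 0.0004, 0.0022] rot [0.001, -0.006, 0.005] deg 0.4 target [0.502, 0.285, 0.17]
joints [-1.1, 0.95, 0.38, 1.65, 0.37, 0.95, -0.73]
tcp in stand -0.0413 -0.0004 0.1718 F stand [-3.9, -5.2, -4.5] w 0.403 ff 20.0
```

View pics/s3.png

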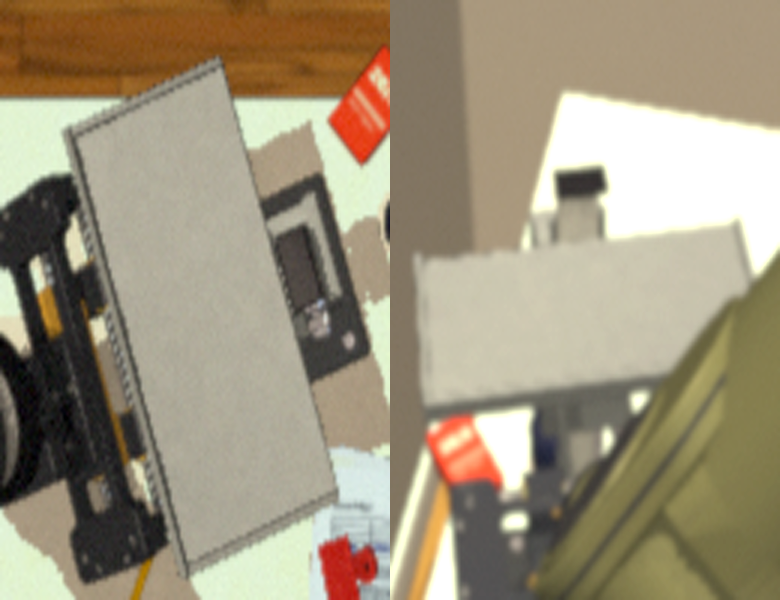

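The tray has moved up (top-crop corners at (68,130), (218,58), (335,495), (187,575)). I'll fit its height.

```bash
python3 - <<'E'
from h import *
p=np.load("p.npy")
T=lambda u,v:((u+.5)/3-.5+165,(v+.5)/4-.5+160)
S=lambda u,v:((u-390+.5)/3-.5+225,(v+.5)/4-.5+120)
D=[("side",S(426,411),(-.051,.105,.008)),("side",S(416,254),(.048,.105,.004)),("side",S(739,222),(.048,-.105,.004)),
("top",T(66,130),(-.051,.105,.008)),("top",T(218,57),(.048,.105,0.004)),("top",T(336,495),(.048,-.105,0.004)),("top",T(187,577),(-.051,-.105,.008))]
for cams in(("side","top"),("side",),("top",)):
    f=lambda q:np.concatenate([(proj(c,W(p,np.array(P)+[0,0,q[0]]))-uv).ravel() for c,uv,P in D if c in cams])
    s=least_squares(f,[.27]);print(cams,s.x,f(s.x).round(1))
E
```

```text
('side', 'top') [0.2791915] [-1.  -0.1 -0.1  1.4  0.9 -0.4 -0.4 -0.6  1.7 -0.9  2.4  0.7 -1.4  0.3]
('side',) [0.27974198] [-1.1 -0.3 -0.2  1.2  0.9 -0.6]
('top',) [0.27436878] [ 0.2 -0.3  2.  -0.4  2.4  0.4 -1.  -0.2]
```

Request:
carry_out([
  {"xyz": [0, 0, 0], "angular": [0, 0, 0], "grip": 0.55},
  {"xyz": [0, -0.005, 0], "angular": [0, 0, 0], "grip": 0.75},
  {"xyz": [0, -0.01, 0], "angular": [0, 0, 0], "grip": 1},
  {"xyz": [0, -0.01, 0], "angular": [0, 0, 0], "grip": 1},
  {"xyz": [0, -0.01, 0], "angular": [0, 0, 0], "grip": 1},
])

```text
time: 4.38
tcp_pos: [0.4995, 0.283, 0.1717]
tool_rot: [0.28, 0.538, 0.771, -0.195]
wrist_force: [-0.4, 0.3, 0.8]
width: 0.757
finger_force: 0.0
```

In the tool's units: -0.15 m / 0.4 = -0.375, -0.12 m / 0.4 = -0.3.

Request:
carry_out([
  {"xyz": [0, 0, -0.05], "angular": [0, 0, 0], "grip": 1},
  {"xyz": [0, 0, -0.125], "angular": [0, 0, 0], "grip": 1},
  {"xyz": [0, 0, -0.2125], "angular": [0, 0, 0], "grip": 0.8},
  {"xyz": [0, 0, -0.3], "angular": [0, 0, 0], "grip": 0.5},
  {"xyz": [0, 0, -0.375], "angular": [0, 0, 0], "grip": 0.2},
])

```text
time: 4.8
tcp_pos: [0.4657, 0.3748, 0.2881]
tool_rot: [0.279, 0.537, 0.771, -0.195]
wrist_force: [1.3, 0.8, -0.3]
width: 0.727
finger_force: 0.0
```

```bash
python3 -c "
from h import *
rel([-.13,0,.34],25)
rel([-.03,0,.34],25)"
```

```text
t 4.8 xyz [-0.0387, 0.0032, -0.0354] rot [0.002, 0.259, 0.004] deg 14.8 target [0.471, 0.369, 0.34]
joints [-1.2, 0.85, 0.38, 1.42, 0.31, 1.31, -0.68]
tcp in stand -0.1371 -0.0033 0.2881 F stand [-0.3, 1.5, -0.3] w 0.727 ff 0.0
t 4.8 xyz [-0.1155, 0.0027, 0.0287] rot [0.002, 0.259, 0.004] deg 14.8 target [0.505, 0.275, 0.34]
joints [-1.2, 0.85, 0.38, 1.42, 0.31, 1.31, -0.68]
tcp in stand -0.1371 -0.0033 0.2881 F stand [-0.3, 1.5, -0.3] w 0.727 ff 0.0
```

In the tool's units: -0.115 m / 0.4 = -0.2875, -0.02 m / 0.4 = -0.05, 0.26 rad / 3.1416 = 0.0828.

Request:
carry_out([
  {"xyz": [-0.05, 0.0075, -0.045], "angular": [0, 0.0159, 0], "grip": 0},
  {"xyz": [-0.0975, 0.0075, -0.0875], "angular": [0, 0.0318, 0], "grip": 0},
  {"xyz": [-0.1625, 0.0075, -0.035], "angular": [0, 0.0509, 0], "grip": 0},
  {"xyz": [-0.225, 0.0075, 0.02], "angular": [0, 0.0668, 0], "grip": 0},
  {"xyz": [-0.2875, 0.0075, 0.0725], "angular": [0, 0.0828, 0], "grip": 0},
])

```text
time: 5.22
tcp_pos: [0.5065, 0.2729, 0.3384]
tool_rot: [0.177, 0.558, 0.801, -0.123]
wrist_force: [0.3, -0.5, -0.1]
width: 0.348
finger_force: 0.0
```

```bash
python3 -c "
from h import *
rel([-.03,0,.305],25)"
```

```text
t 5.22 xyz [0.0164, -0.0003, 0.0292] rot [0.003, -0.002, 0.004] deg 0.3 target [0.505, 0.275, 0.305]
joints [-0.96, 0.62, 0.32, 1.57, 0.25, 1.13, -0.46]
tcp in stand -0.0274 0.0003 0.3384 F stand [0.6, 0.1, -0.1] w 0.348 ff 0.0
```

Request:
carry_out([
  {"xyz": [0.0125, 0, 0.0225], "angular": [0, 0, 0], "grip": 0},
  {"xyz": [0.025, 0, 0.045], "angular": [0, 0, 0], "grip": 0},
  {"xyz": [0.0325, 0, 0.0625], "angular": [0, 0, 0], "grip": 0},
  {"xyz": [0.0363, 0, 0.07], "angular": [0, 0, 0], "grip": 0},
  {"xyz": [0.0363, 0, 0.07], "angular": [0, 0, 0], "grip": 0},
])

```text
time: 5.63
tcp_pos: [0.5045, 0.2771, 0.3047]
tool_rot: [0.177, 0.557, 0.802, -0.125]
wrist_force: [-0.4, 0.5, 0.4]
width: 0.006
finger_force: 0.1
```

In the tool's units: 0.0045 m / 0.4 = 0.0113, 0.0036 m / 0.4 = 0.009.

Request:
carry_out([
  {"xyz": [0.001, 0, 0.0023], "angular": [0, 0, 0], "grip": 0},
  {"xyz": [0.002, 0, 0.0045], "angular": [0, 0, 0], "grip": 0},
  {"xyz": [0.003, 0, 0.0068], "angular": [0, 0, 0], "grip": 0},
  {"xyz": [0.0043, 0, 0.009], "angular": [0, 0, 0], "grip": 0},
  {"xyz": [0.0053, 0, 0.0113], "angular": [0, 0, 0], "grip": 0},
])

```text
time: 6.05
tcp_pos: [0.5046, 0.277, 0.302]
tool_rot: [0.177, 0.558, 0.802, -0.124]
wrist_force: [-4.2, 1.7, 9.8]
width: 0.004
finger_force: 5.1
```

In the tool's units: 0.0027 m / 0.4 = 0.0068, 0.0018 m / 0.4 = 0.0045.

Request:
carry_out([
  {"xyz": [0.001, 0, 0.0023], "angular": [0, 0, 0], "grip": 0},
  {"xyz": [0.002, 0, 0.0045], "angular": [0, 0, 0], "grip": 0},
  {"xyz": [0.003, 0, 0.0068], "angular": [0, 0, 0], "grip": 0},
  {"xyz": [0.003, 0, 0.0068], "angular": [0, 0, 0], "grip": 0},
  {"xyz": [0.003, 0, 0.0068], "angular": [0, 0, 0], "grip": 0},
])

```text
time: 6.47
tcp_pos: [0.5046, 0.277, 0.2989]
tool_rot: [0.177, 0.558, 0.802, -0.124]
wrist_force: [-3.6, 1.8, 7.6]
width: 0.006
finger_force: 3.8
```

In the tool's units: 0.0036 m / 0.4 = 0.009, 0.0027 m / 0.4 = 0.0068.

Request:
carry_out([
  {"xyz": [0.001, 0, 0.0023], "angular": [0, 0, 0], "grip": 0},
  {"xyz": [0.002, 0, 0.0045], "angular": [0, 0, 0], "grip": 0},
  {"xyz": [0.003, 0, 0.0068], "angular": [0, 0, 0], "grip": 0},
  {"xyz": [0.0043, 0, 0.009], "angular": [0, 0, 0], "grip": 0},
  {"xyz": [0.0043, 0, 0.009], "angular": [0, 0, 0], "grip": 0},
])

```text
time: 6.88
tcp_pos: [0.5046, 0.277, 0.2949]
tool_rot: [0.177, 0.558, 0.802, -0.124]
wrist_force: [-2.9, 0.8, 7.2]
width: 0.006
finger_force: 3.4
```

Request:
carry_out([
  {"xyz": [0.001, 0, 0.0023], "angular": [0, 0, 0], "grip": 0},
  {"xyz": [0.002, 0, 0.0045], "angular": [0, 0, 0], "grip": 0},
  {"xyz": [0.003, 0, 0.0068], "angular": [0, 0, 0], "grip": 0},
  {"xyz": [0.003, 0, 0.0068], "angular": [0, 0, 0], "grip": 0},
  {"xyz": [0.003, 0, 0.0068], "angular": [0, 0, 0], "grip": 0},
])

```text
time: 7.3
tcp_pos: [0.5048, 0.2767, 0.2912]
tool_rot: [0.177, 0.558, 0.802, -0.124]
wrist_force: [-0.3, 1.3, 1.8]
width: 0.007
finger_force: 1.1
```

In the tool's units: 0.0018 m / 0.4 = 0.0045, 0.0009 m / 0.4 = 0.0023.

Request:
carry_out([
  {"xyz": [0.001, 0, 0.0023], "angular": [0, 0, 0], "grip": 0},
  {"xyz": [0.002, 0, 0.0045], "angular": [0, 0, 0], "grip": 0},
  {"xyz": [0.002, 0, 0.0045], "angular": [0, 0, 0], "grip": 0},
  {"xyz": [0.002, 0, 0.0045], "angular": [0, 0, 0], "grip": 0},
])

```text
time: 7.63
tcp_pos: [0.5051, 0.2757, 0.2889]
tool_rot: [0.177, 0.558, 0.801, -0.124]
wrist_force: [-0.3, 1.3, 3.6]
width: 0.009
finger_force: 1.1
```

In the tool's units: 0.0018 m / 0.4 = 0.0045, 0.0009 m / 0.4 = 0.0023.

Request:
carry_out([
  {"xyz": [0.001, 0, 0.0023], "angular": [0, 0, 0], "grip": 0},
  {"xyz": [0.002, 0, 0.0045], "angular": [0, 0, 0], "grip": 0},
  {"xyz": [0.002, 0, 0.0045], "angular": [0, 0, 0], "grip": 0},
  {"xyz": [0.002, 0, 0.0045], "angular": [0, 0, 0], "grip": 0},
])

```text
time: 7.97
tcp_pos: [0.5051, 0.2757, 0.2877]
tool_rot: [0.177, 0.558, 0.801, -0.124]
wrist_force: [-1.0, 1.4, 7.2]
width: 0.008
finger_force: 3.9
```

In the tool's units: 0.0018 m / 0.4 = 0.0045, 0.0009 m / 0.4 = 0.0023.

Request:
carry_out([
  {"xyz": [0.001, 0, 0.0023], "angular": [0, 0, 0], "grip": 0},
  {"xyz": [0.002, 0, 0.0045], "angular": [0, 0, 0], "grip": 0},
  {"xyz": [0.002, 0, 0.0045], "angular": [0, 0, 0], "grip": 0},
  {"xyz": [0.002, 0, 0.0045], "angular": [0, 0, 0], "grip": 0},
])

```text
time: 8.3
tcp_pos: [0.5052, 0.2757, 0.2871]
tool_rot: [0.177, 0.558, 0.801, -0.124]
wrist_force: [-5.7, 2.4, 17.2]
width: 0.006
finger_force: 8.3
```

In the tool's units: 0.0018 m / 0.4 = 0.0045, 0.0009 m / 0.4 = 0.0023.

Request:
carry_out([
  {"xyz": [0.001, 0, 0.0023], "angular": [0, 0, 0], "grip": 0},
  {"xyz": [0.002, 0, 0.0045], "angular": [0, 0, 0], "grip": 0},
  {"xyz": [0.002, 0, 0.0045], "angular": [0, 0, 0], "grip": 0},
])

```text
time: 8.55
tcp_pos: [0.5052, 0.2758, 0.2866]
tool_rot: [0.177, 0.558, 0.801, -0.124]
wrist_force: [-8.4, 2.5, 25.8]
width: 0.007
finger_force: 12.9
```

In the tool's units: -0.12 m / 0.4 = -0.3, -0.1 m / 0.4 = -0.25.

Request:
carry_out([
  {"xyz": [-0.02, 0, -0.045], "angular": [0, 0, 0], "grip": 0},
  {"xyz": [-0.055, 0, -0.125], "angular": [0, 0, 0], "grip": 0},
  {"xyz": [-0.025, 0, -0.2], "angular": [0, 0, 0], "grip": 0},
  {"xyz": [0.0375, 0, -0.25], "angular": [0, 0, 0], "grip": 0},
  {"xyz": [0.125, 0, -0.3], "angular": [0, 0, 0], "grip": 0},
])

```text
time: 8.97
tcp_pos: [0.4735, 0.3632, 0.3733]
tool_rot: [0.178, 0.561, 0.799, -0.124]
wrist_force: [0.9, 0.8, -0.5]
width: 0.008
finger_force: 0.0
```

In the tool's units: 0.13 m / 0.4 = 0.325, 0.105 m / 0.4 = 0.2625.

Request:
carry_out([
  {"xyz": [0.0875, 0, 0], "angular": [0, 0, 0], "grip": 0},
  {"xyz": [0.175, 0, 0], "angular": [0, 0, 0], "grip": 0},
  {"xyz": [0.2625, 0, 0], "angular": [0, 0, 0], "grip": 0},
  {"xyz": [0.325, 0, 0], "angular": [0, 0, 0], "grip": 0},
  {"xyz": [0.325, 0, 0], "angular": [0, 0, 0], "grip": 0},
])

```text
time: 9.38
tcp_pos: [0.4264, 0.4806, 0.3109]
tool_rot: [0.175, 0.554, 0.804, -0.126]
wrist_force: [-0.7, 0.5, -0.7]
width: 0.004
finger_force: 0.0
```

```bash
python3 -c "
from h import *
rel([-.03,0,.305],25)
ims=[]
for c,(x,y) in(('top',(165,160)),('side',(225,150))):
    im=r.capture(c)
    ims.append(cv2.resize(im[y:y+150,x:x+130,::-1],None,fx=3,fy=4,interpolation=2))
cv2.imwrite('pics/s4.png',cv2.convertScaleAbs(np.hstack(ims),alpha=1.5))"
```

```text
t 9.38 xyz [-0.197, 0.0014, 0.098] rot [-0.003, -0.002, 0.015] deg 0.9 target [0.505, 0.275, 0.305]
joints [-1.19, 0.81, 0.28, 1.24, 0.15, 1.38, -0.66]
tcp in stand -0.25 -0.0041 0.3109 F stand [-0.7, -0.5, -0.7] w 0.004 ff 0.0
```

View pics/s4.png

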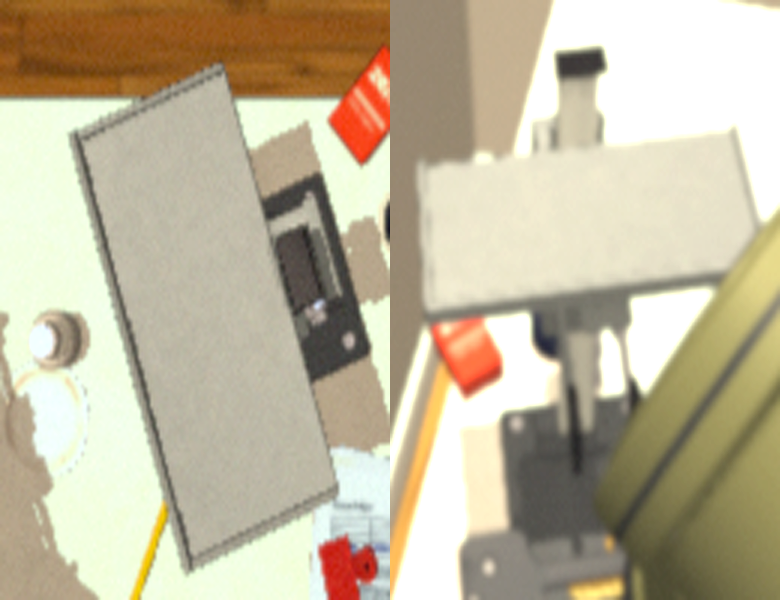

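The tray is lower than at release, the lever arm is splayed again at (632,360) against the fixed plate at (575,420), and the fluid bottle is at its old place. One height check, then I'll hand in.

```bash
python3 - <<'E'
from h import *
p=np.load("p.npy")
T=lambda u,v:((u+.5)/3-.5+165,(v+.5)/4-.5+160)
S=lambda u,v:((u-390+.5)/3-.5+225,(v+.5)/4-.5+150)
D=[("side",S(426,314),(-.051,.105,.008)),("side",S(418,163),(.048,.105,.004)),("side",S(736,130),(.048,-.105,.004)),
("top",T(73,133),(-.051,.105,.008)),("top",T(220,64),(.048,.105,0.004)),("top",T(336,490),(.048,-.105,0.004)),("top",T(189,571),(-.051,-.105,.008))]
for cams in(("side","top"),("side",),("top",)):
    f=lambda q:np.concatenate([(proj(c,W(p,np.array(P)+[0,0,q[0]]))-uv).ravel() for c,uv,P in D if c in cams])
    s=least_squares(f,[.27]);print(cams,s.x,f(s.x).round(1))
h=s.x
if .258<least_squares(lambda q:np.concatenate([(proj(c,W(p,np.array(P)+[0,0,q[0]]))-uv).ravel() for c,uv,P in D]),[.27]).x[0]<.276: print(r.finish_job())
E
```

```text
('side', 'top') [0.26179079] [-0.2  0.7  0.   0.8  0.9 -0.8 -0.5 -0.3  2.  -1.1  2.4  0.9 -0.7  0.2]
('side',) [0.26222459] [-0.2  0.5  0.   0.6  1.  -1. ]
('top',) [0.25788582] [-0.  -0.1  2.3 -0.8  2.4  0.6 -0.4 -0.2]
the job is handed in; nothing more can be done
None
```

I raised the tray and pressed it down onto what I take to be the fourth notch, where it stopped hard at 26 N, with the lever splayed open again, and handed the job in; the final camera fit put it at about 262 mm, close to the 261.5 mm lower limit (that fit seems to read a few mm low), and the verdict was not shown.

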